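# Fit a new exhaust filter to the analyser's vacuum unit

## Robot

A 6-joint arm with a two-finger parallel gripper is mounted at the origin on the work surface. World frame = base frame: x ahead of the robot, y to its left, z up, the work surface at z = 0. Lengths are in m, angles in rad, forces in N, time in s.
With the tool pointing down it reaches from about 0.25 to 0.775 m from the base axis. Payload 4 kg.
Tool frame: the origin (TCP) lies on the centre line of the jaws, within the pads' length; the fingertips stand ahead of it and the grasp point (between the pads) lies 5 mm behind it (manip.finger_overhang is the z of the fingertips in the tool frame, in m); z points along the fingers, y is the direction in which the jaws open and shut (so a half turn about z gives the same grasp; the last joint's range is limited). The gripper opens to 85 mm and grips with 20 to 120 N. Pads are 22 mm wide; open, the fingers measure 114 mm over their backs; the gripper's body (76 mm by 85 mm) begins 54 mm behind the grasp point. The pads swing forward as they close: fully open they stand 13 mm farther back than shut.
Start: joints at [-1.376, 0.087, 1.371, -0, 1.684, -0.103], TCP at [0.161, -0.526, 0.212] pointing down, gripper open.
Joint ranges: [-3.1, 3.1], [-0.76, 2.03], [0.27, 2.55], [-1.08, 4.22], [0.17, 2.65], [-2.57, 2.57]. Speed limits (rad/s): [2.79, 2.79, 3.14, 3.14, 3.14, 3.14].

## Interface

Orientations are given as a unit quaternion [w, x, y, z].
In Python, from rig import observe, eyes, manip gives the robot as it stands.
- The arm moves only by the shell command python3 -m creep 'ROWS'. ROWS is JSON, a list of rows, each a list of 7 numbers: the opening, from 0 (shut) to 1 (fully open), then the shift along the tool's x, y, z in m, then the turn, a rotation vector about the tool's x, y, z in rad. In form: [[gripper, x, y, z, wx, wy, wz], ...]. A call has 1 to 8 rows; each row is the pose to reach, as a shift and turn from the pose measured when the call began, along the tool's axes at that moment; what a row does not reach only later rows make up. A row lasts 1/10 s, in which the tool goes at most 50 mm and 8.59 degrees, less where a joint would pass 70% of its speed; a pose out of reach is approached as far as the arm can. A call with a gripper value outside its range is refused whole. The fingers move at their own pace and stop on an object; the grip force is fixed at half the most. Time passes only in rows, so rows that repeat a pose let the fingers close. It gives the time, the measured TCP pose, the force and the opening at its end, in the units of the state.
- observe(): the state, without advancing time (a new reading comes with each control period).
- eyes.camera(name): name is "scene" or "top"; returns a dict with "pixels" (420x560x3 uint8, blue, green, red), "mtx" (3x3 intrinsics, pixels), "k1" (the pictures are not rectified: a ray, as slopes to the right and down, at radius r is drawn at 1 + k1 r^2 times it, then the intrinsics apply), "extrinsics" (4x4, takes a point from camera to world coordinates). Camera axes: x right, y up, looking along -z (the intrinsics and any distortion apply to the point x, -y, -z); pixel columns grow to the right and rows downward; lengths in m; the calibration is good to about 2 mm. A picture is of the moment at which its call begins. There is no depth.
- manip.job_done(): hands the job in, once; it reports no verdict.
The state is a dict: "time": time; "joint_positions": joint angles; "joint_vel": joint speeds; "tau": joint torques, N m; "ee_pos": TCP position; "tool_rot": TCP orientation; "wrist_force": force on the tool from outside, world axes, zero at the start; "ft_torque": the same for the moment, N m; "gripper_width": finger opening in m.
Only numpy, scipy, OpenCV 4.12 (cv2) and the standard library are available. Lean on these libraries where they do the work, as an engineer would, in place of code of your own. Each camera call takes 0.05 s, during which the arm holds its last target.

## Task

Fit the new exhaust filter (white, blue cap) to the vacuum unit: take it from the spares holder and push its stem straight down into the blue-ringed push-fit port, past the seal and on against the stiff drag inside until you feel it bottom, firmly but without ramming it. Then turn the unit's red valve lever fully open, and let go of everything. The valve stays shut until the filter is home, and the used filter, the dust plug and the other things around are left where they are.

Things in the scene. Friction and masses are not known exactly. Their poses are not given: they have to be found in the camera images.
- filter: New filter: white ribbed cylinder, blue slotted cap, about 60 g, stands stem down in one of the holder's sockets (any), its body's underside on the holder's top. Origin: centre of the stem's lower end, z up its axis. Stem: rigid tube 12 mm across, z = 0 to 26 mm, the lowest 7 mm tapered to 10.2 mm. Body to grip: 30 mm across, z = 26 to 74 mm (cap above 60 mm).
- filter_tip (a point): Centre of the lower end of the new filter's stem (same point as its origin).
- used_filter: The used filter taken out earlier: same shape and size as the new one, but brown with a grey cap, standing in another socket. Leave it.
- dust_plug: Red dust plug of the port: stem 12 mm, head 22 mm across, 50 mm tall overall (origin 4 mm below the end of its stem, z up), standing in the third socket. Leave it.
- holder: Spares holder, fixed: white block 62 (x) x 205 (y) x 34 mm (z), origin under its centre. Three sockets 15 mm across and 30 mm deep at x = 0, y = -65, 0, 65 mm, each holding one of: new filter, used filter, dust plug.
- unit: Vacuum unit of the blood analyser, fixed: cream case 200 (x) x 260 (y) x 100 mm (z), origin under its centre, gauge, switch and grille on its front (-x). On its top: the push-fit port (at x = -35, y = 70 mm), a dark hexagon 30 mm tall and 30 mm across with a blue ring at its mouth, and a brass ball valve with red lever (at x = -25, y = -40 mm), joined by a low steel pipe.
- port: The push-fit port, fixed on the unit's top: origin on its vertical axis at the level of the case top (100 mm above the bench), 30 mm below its mouth, axes as the unit's. Bore: straight, 13 mm across, 22 mm deep from the mouth, ending at a rigid stop (8 mm above the origin).
- port_stop: The rigid stop at the foot of the bore, hidden inside the port; this origin lies 8 mm below the stop's face, at the foot of the port. The stem must never press on the stop with more than 40 N (once it has stopped, it bears the whole push): some 5 to 10 N more than the drag is enough.
- port_mouth (a point): Centre of the port's mouth, on its axis, level with the top of the blue ring, 130 mm above the bench. When the filter has bottomed, its stem's end is 22 mm below this point, and 4 mm of stem still show between the ring and the filter's body.
- port_seal (a point): Centre of the lip seal in the bore, 6 mm below the mouth; it resists with 3 to 8 N from 4 mm in. Between 10 and 14 mm in the stem meets the shuttle that closes the empty port: it is stiff, and seal and shuttle together take a steady 8 to 19 N down to the stop (an arm that gives lags behind its command by that). Both stay put and hold the filter where it is left.
- valve_pivot (a point): On the vertical turning axis of the valve lever, at mid-height of the lever (137 mm above the bench).
- lever_end (a point): Near the free end of the red lever, 60 mm from the pivot, at mid-height. The grip of the lever is a bar 14 mm wide and 12 mm high, from 18 to 74 mm from the pivot, its underside 31 mm above the case.
- valve (a joint): Turn of the valve lever, rad: 0 shut (the lever points to the unit's front, -x of the unit, across the pipe), 1.571 fully open against its stop (the lever points to -y of the unit, in line with the pipe, away from the port). It grows counter-clockwise seen from above. It takes about 0.12 N m and stays where it is left.
- bottle_white: White reagent bottle, 64 mm across, 150 mm tall, origin under its centre. Bystander.
- paper_roll: Printer paper roll lying along its y, 56 mm across, 80 mm long, origin under its middle. Bystander.

How it is judged:
On the way, in this order (a step that is already met when the one before it is completed fails the run):
1. the new filter is home in the port: its stem inserted to within 1.5 mm of the stop, upright (z of filter_tip in the frame of port_mouth below -0.0205 m and horizontal distance between filter_tip and port_mouth below 0.003 m and angle between filter's own z axis and vertical below 0.1 rad), for 0.2 s.
2. the valve is turned fully open (value of joint valve above 1.4 rad), for 0.2 s.
At the end, for the whole second after the job is handed in: The new filter stands upright in the port (within 0.1 rad) with its stem within 1.5 mm of the stop, that is at least 20.5 mm below the port's mouth and within 3 mm of its axis, at rest; the valve joint reads more than 1.4 rad (fully open is 1.571) (all of step 1 and linear speed of filter below 0.01 m/s and value of joint valve above 1.4 rad); the robot touches nothing.
It fails at once if the filter is rammed: its stem is driven against the port's stop with more than 40 N (contact force between filter and port_stop above 40 N).
It fails at once if the valve is opened (beyond 0.4 rad) while the new filter is not home (value of joint valve above 0.4 rad and not (z of filter_tip in the frame of port_mouth below -0.0205 m and horizontal distance between filter_tip and port_mouth below 0.003 m and angle between filter's own z axis and vertical below 0.1 rad)).
It fails at once if a bystander (used filter, dust plug, bottle, paper roll) is moved more than 20 mm (distance of any of used_filter, dust_plug, bottle_white, paper_roll from where it was at the start of the episode above 0.02 m).
It also fails if it takes over 72 s, if anything falls off the work surface, if the arm or the gripper's body presses on something with over 40 N, if the wrist force passes 120 N, or if a joint passes its speed limit or range.

## Working session

There is one attempt and no reset: what is moved stays moved. The work goes in short steps, Python scripts to look and compute and a shell command to move; the robot and the scene stay as the last step left them, time stands still between calls to the robot, and variables do not carry over. Pictures are saved under pics/ and viewed, and the job is handed in when it is done.

```bash
mkdir -p pics; ls; python3 - <<'E'
from rig import observe, eyes, manip
import cv2,json
import numpy as np
print(observe()); print(manip.finger_overhang, dir(manip))
for n in("scene","top"):
    c=eyes.camera(n); cv2.imwrite(f"pics/{n}0.png",c["pixels"]); print(n,c["mtx"],c["k1"],c["extrinsics"])
    np.savez(f"{n}0.npz",**c)
E
```

```text
pics
{'time': 0.0, 'joint_positions': array([-1.37607505e+00,  8.79954617e-02,  1.37233470e+00, -2.35154506e-05,
        1.68357289e+00, -1.03098428e-01]), 'joint_vel': array([ 3.36454524e-05, -1.43716517e-03, -8.18388926e-04,  5.09636487e-05,
        7.40451894e-04,  6.05057052e-04]), 'tau': array([ 3.40376482e-04, -3.51861119e+01, -3.13276076e+01,  1.17469980e-05,
        1.06717300e-02, -8.66851678e-06]), 'ee_pos': array([ 0.16126986, -0.52523935,  0.21027625]), 'tool_rot': array([-1.15345590e-03,  9.88932935e-01,  1.48358741e-01, -6.45752782e-05]), 'wrist_force': array([ 0.92543609,  0.03717769, -0.10609046]), 'ft_torque': array([-0.04395768,  0.00202269, -0.02382037]), 'gripper_width': 0.08536468931523895}
0.014 ['MotionError', '__class__', '__delattr__', '__dict__', '__dir__', '__doc__', '__eq__', '__format__', '__ge__', '__getattribute__', '__getstate__', '__gt__', '__hash__', '__init__', '__init_subclass__', '__le__', '__lt__', '__module__', '__ne__', '__new__', '__reduce__', '__reduce_ex__', '__repr__', '__setattr__', '__sizeof__', '__str__', '__subclasshook__', '__weakref__', 'finger_overhang', 'job_done']
scene [[481.94838177   0.         284.62576871]
 [  0.         481.94838177 208.67889834]
 [  0.           0.           1.        ]] -0.09961427943553135 [[-0.84750003 -0.3888227   0.36133171  0.96278983]
 [ 0.53050735 -0.5980598   0.60073823  0.62956435]
 [-0.01748269  0.70081479  0.71312901  0.8343649 ]
 [ 0.          0.          0.          1.        ]]
top [[452.44462837   0.         282.932105  ]
 [  0.         452.44462837 208.58044351]
 [  0.           0.           1.        ]] -0.03554167733636988 [[-0.02013229  0.99548158 -0.09279606  0.52083147]
 [-0.99966184 -0.02157064 -0.01452313  0.03454289]
 [-0.01645918  0.0924723   0.99557921  0.95706593]
 [ 0.          0.          0.          1.        ]]
```

View pics/scene0.png

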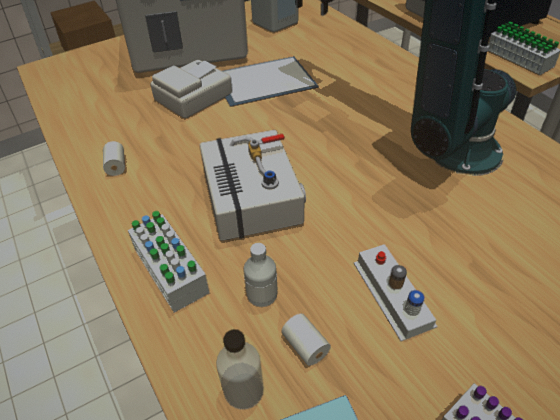

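View pics/top0.png

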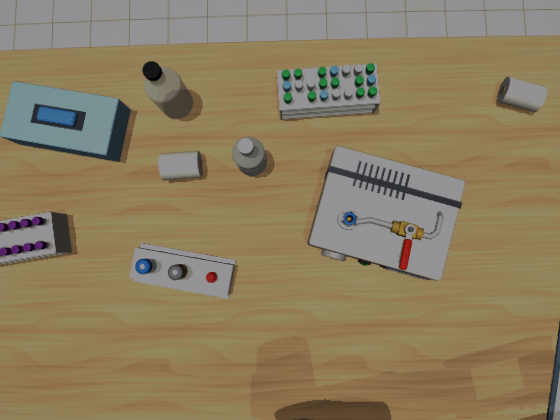

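The top view shows the new filter (blue cap) at (145,266), the used filter at (177,272), the plug at (212,277), the port at (349,219), the valve at (410,230) and the red lever's end at (405,266). I'll measure these next.

```bash
cat > h.py <<'E'
import numpy as np, cv2
def load(n,k=0): return dict(np.load(f"{n}{k}.npz"))
def ray(c,u,v):
    K=c["mtx"]; p=cv2.undistortPoints(np.array([[[u,v]]],float),K,np.array([float(c["k1"]),0,0,0]))[0,0]
    E=c["extrinsics"]; d=E[:3,:3]@np.array([p[0],-p[1],-1.0]); return E[:3,3],d/np.linalg.norm(d)
def plane(c,u,v,z):
    o,d=ray(c,u,v); return o+d*(z-o[2])/d[2]
def proj(c,P):
    E=c["extrinsics"]; q=E[:3,:3].T@(np.asarray(P,float)-E[:3,3]); q=np.array([q[0],-q[1],-q[2]])
    return cv2.projectPoints(q[None],np.zeros(3),np.zeros(3),c["mtx"],np.array([float(c["k1"]),0,0,0]))[0].ravel()
def tri(ca,pa,cb,pb):
    A=np.zeros((3,3));b=np.zeros(3);R=[ray(ca,*pa),ray(cb,*pb)]
    for o,d in R:
        M=np.eye(3)-np.outer(d,d);A+=M;b+=M@o
    P=np.linalg.solve(A,b); return P,[np.linalg.norm(np.cross(P-o,d)) for o,d in R]
def blobs(img,lo,hi,roi,mn=8):
    x0,y0,x1,y1=roi; h=cv2.cvtColor(img[y0:y1,x0:x1],cv2.COLOR_BGR2HSV)
    m=cv2.inRange(h,np.array(lo),np.array(hi)); n,l,s,ce=cv2.connectedComponentsWithStats(m)
    return [(s[i,4],ce[i]+[x0,y0],s[i,:4]+[x0,y0,0,0]) for i in range(1,n) if s[i,4]>=mn]
E
python3 - <<'E'
from h import *
t=load("top");s=load("scene")
def crop(c,r,n,f):
    x0,y0,x1,y1=r; cv2.imwrite(n,cv2.resize(c["pixels"][y0:y1,x0:x1],None,fx=f,fy=f,interpolation=cv2.INTER_CUBIC))
crop(t,(120,235,250,305),"pics/c1.png",6)
crop(t,(300,140,470,285),"pics/c2.png",4)
crop(s,(190,120,310,240),"pics/c3.png",5)
crop(s,(350,235,445,340),"pics/c4.png",5)
B=((100,110,50),(125,255,255))
for c,rs in((t,((120,235,250,305),(330,200,370,240))),(s,((350,235,445,340),(250,160,290,195)))):
    for r in rs:
        for b in blobs(c["pixels"],*B,r): print("blue",b)
for c,r in((t,(380,215,430,290)),(s,(250,120,300,150)),(t,(195,260,230,290)),(s,(370,245,395,270))):
    for b in blobs(c["pixels"],(0,140,80),(6,255,255),r): print("red",b)
    for b in blobs(c["pixels"],(172,140,80),(180,255,255),r): print("red2",b)
E
```

```text
blue (np.int32(161), array([142.83229814, 265.98757764]), array([135, 259,  16,  15]))
blue (np.int32(96), array([349.4375    , 218.26041667]), array([344, 212,  12,  13]))
blue (np.int32(133), array([415.87969925, 297.2481203 ]), array([409, 291,  15,  13]))
blue (np.int32(47), array([269.36170213, 174.19148936]), array([265, 171,  10,   7]))
red (np.int32(231), array([405.15584416, 254.1991342 ]), array([399, 239,  13,  31]))
red (np.int32(105), array([272.77142857, 137.98095238]), array([262, 134,  22,   9]))
red (np.int32(86), array([211.01162791, 276.88372093]), array([206, 272,  11,  11]))
red (np.int32(86), array([380.70930233, 257.34883721]), array([376, 251,  10,  13]))
```

```bash
python3 -c "
import cv2,numpy as np
a=[cv2.imread(f'pics/c{i}.png') for i in (1,2,3,4)]
for i in a: print(i.shape)
"
```

```text
(420, 780, 3)
(580, 680, 3)
(600, 600, 3)
(525, 475, 3)
```

View pics/c1.png

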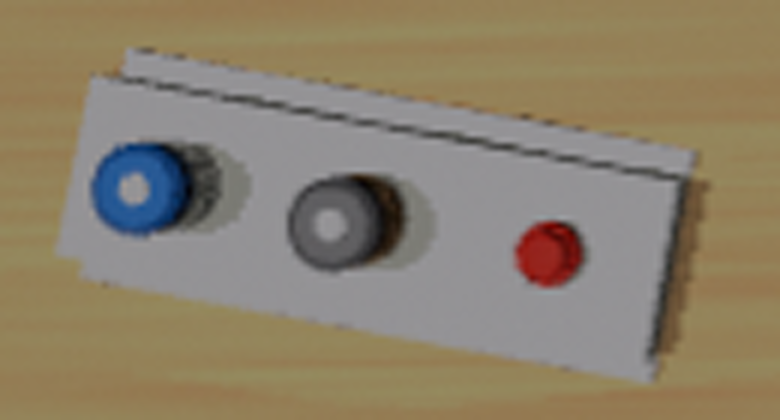

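View pics/c2.png

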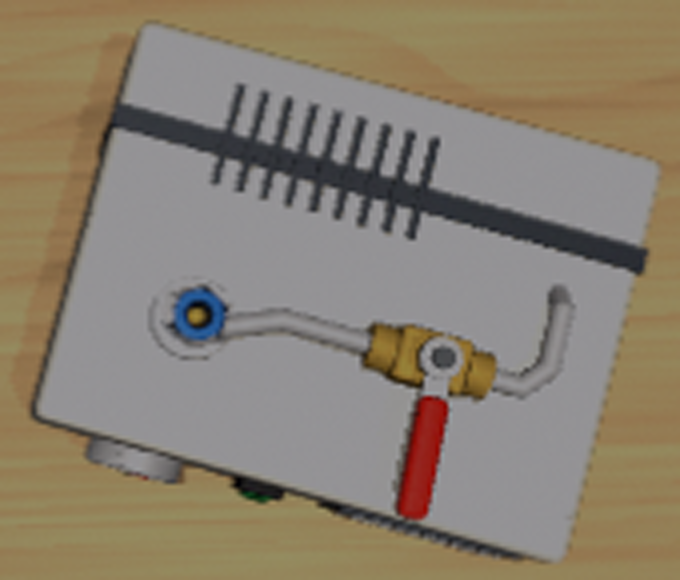

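View pics/c3.png

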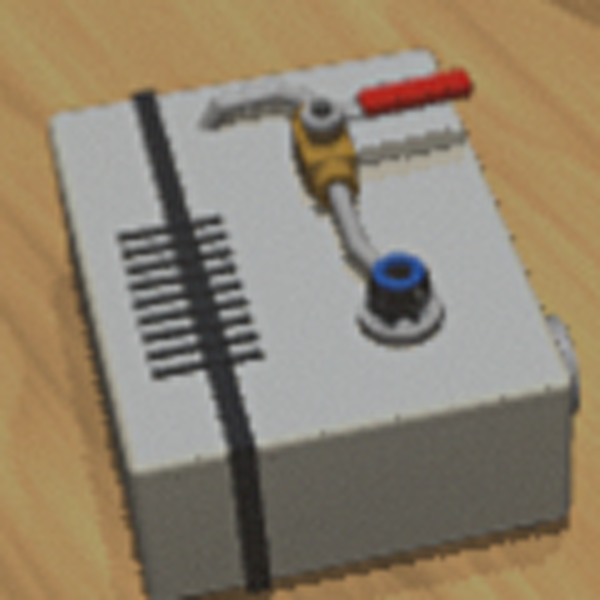

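View pics/c4.png

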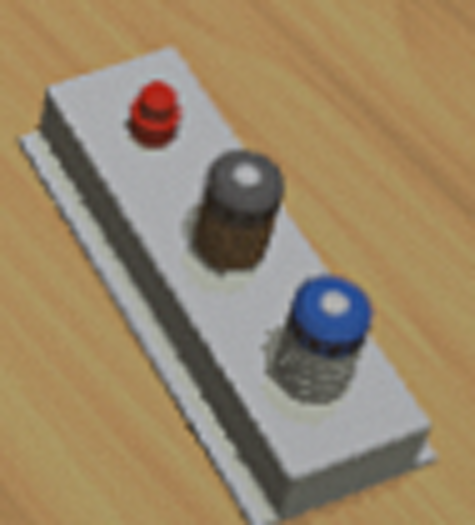

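```bash
python3 - <<'E'
from h import *
t=load("top");s=load("scene")
g=lambda x0,y0,f,u,v:(x0+(u+.5)/f-.5,y0+(v+.5)/f-.5)
ft=g(120,235,6,134,188); fs=g(350,235,5,335,302)
print("cap tri",tri(t,ft,s,fs),plane(t,*ft,.082),plane(s,*fs,.082))
pt=g(300,140,4,199.5,315); ps=g(190,120,5,401,271)
print("port tri",tri(t,pt,s,ps),plane(t,*pt,.130),plane(s,*ps,.130))
vt=g(300,140,4,443,357); vs=g(190,120,5,322,108)
print("piv tri",tri(t,vt,s,vs),plane(t,*vt,.143),plane(s,*vs,.143))
et=g(300,140,4,412,516);es=g(190,120,5,466,82)
print("lever end",tri(t,et,s,es),plane(t,*et,.14),plane(s,*es,.14))
# used, plug
ut=g(120,235,6,331,224); us=g(350,235,5,247,175)
print("used",plane(t,*ut,.082),plane(s,*us,.082))
# unit case corners z=.1
for u,v in((140,25),(660,165),(38,415),(562,560)):
    print("corner",plane(t,*g(300,140,4,u,v),.1))
for u,v in((95,75),(688,178),(655,380),(58,255)):
    print("hcorner",plane(t,*g(120,235,6,u,v),.034))
E
```

```text
cap tri (array([0.49645924, 0.32242366, 0.08402989]), [np.float64(0.00046390932762852477), np.float64(0.00046390932762843375)]) [0.49675853 0.32277464 0.082     ] [0.4947801  0.32183488 0.082     ]
port tri (array([ 0.57653788, -0.07428239,  0.1296318 ]), [np.float64(0.0009528258129678572), np.float64(0.0009528258129679231)]) [ 0.57729031 -0.07479872  0.13      ] [ 0.57603966 -0.07324179  0.13      ]
piv tri (array([ 0.55472009, -0.18176357,  0.14177035]), [np.float64(0.0005759373566046028), np.float64(0.0005759373566046614)]) [ 0.55513693 -0.181789    0.143     ] [ 0.55504343 -0.17987606  0.143     ]
lever end (array([ 0.48428861, -0.1661454 ,  0.13742717]), [np.float64(5.747119133219608e-05), np.float64(5.747119133219681e-05)]) [ 0.48444937 -0.1655501   0.14      ] [ 0.48601292 -0.16316789  0.14      ]
used [0.48414776 0.25860545 0.082     ] [0.48292165 0.2585268  0.082     ]
corner [ 0.71983082 -0.05495181  0.1       ]
corner [ 0.64638594 -0.3014326   0.1       ]
corner [ 0.53368258 -0.00107452  0.1       ]
corner [ 0.4606216  -0.24487421  0.1       ]
hcorner [0.53408021 0.35234077 0.034     ]
hcorner [0.49545157 0.14918626 0.034     ]
hcorner [0.4280383  0.16109615 0.034     ]
hcorner [0.47320359 0.36464374 0.034     ]
```

```bash
cat > go.py <<'E'
import sys,numpy as np
from rig import observe
from scipy.spatial.transform import Rotation as R
# target x y z, jaw-line (tool y) world angle deg, upright
s=observe(); q=s["tool_rot"]; r=R.from_quat([q[1],q[2],q[3],q[0]]); p=s["ee_pos"]
def plan(T,ang=None):
    d=r.inv().apply(np.array(T)-p)
    M=r.as_matrix(); y=M[:,1]; a=np.degrees(np.arctan2(y[1],y[0])) if ang is None else ang
    if ang is not None:
        a0=np.degrees(np.arctan2(y[1],y[0])); a=a0+((ang-a0+90)%180-90)
    a=np.radians(a); Y=np.array([np.cos(a),np.sin(a),0]);Z=np.array([0,0,-1.]);X=np.cross(Y,Z)
    G=R.from_matrix(np.c_[X,Y,Z]); return d,(r.inv()*G).as_rotvec()
if __name__=="__main__":
    v=list(map(float,sys.argv[1:]))
    d,w=plan(v[:3],v[3] if len(v)>3 else None)
    print("p",p.round(4),"F",s["wrist_force"].round(2),"w",round(float(s["gripper_width"]),4),"t",round(float(s["time"]),2))
    print("shift",d.round(4),"turn",w.round(4),"dist",np.linalg.norm(d).round(3), "j",s["joint_positions"].round(2))
E
python3 go.py .496 .3225 .21 -11.5
```

```text
p [ 0.1613 -0.5253  0.2104] F [ 0.33  0.27 -0.76] w 0.085 t 0.1
shift [ 0.5687 -0.7123  0.002 ] turn [-0.0017 -0.0013 -1.0723] dist 0.911 j [-1.38  0.09  1.37  0.    1.68 -0.1 ]
```

```bash
python3 -m creep '[[1,0.03,-0.0375,0,0,0,-0.134],[1,0.06,-0.075,0,0,0,-0.268],[1,0.09,-0.1125,0,0,0,-0.402],[1,0.12,-0.15,0,0,0,-0.536],[1,0.15,-0.1875,0,0,0,-0.67],[1,0.18,-0.225,0,0,0,-0.804],[1,0.21,-0.2625,0,0,0,-0.938],[1,0.24,-0.30,0,0,0,-1.072]]'; python3 go.py .496 .3225 .21 -11.5
```

```text
time: 0.9
ee_pos: [0.3027, -0.1662, 0.2108]
tool_rot: [-0.001, 0.773, 0.634, 0.001]
wrist_force: [0.8, -1.0, -0.6]
gripper_width: 0.0851
p [ 0.3027 -0.1662  0.2108] F [ 0.78 -1.04 -0.56] w 0.0851 t 0.9
shift [0.517  0.0942 0.0017] turn [-0.0005 -0.002   0.0043] dist 0.526 j [-0.67 -0.39  1.78  0.    1.74 -0.47]
```

```bash
python3 -m creep '[[1,0.048,0.009,0,0,0,0],[1,0.096,0.018,0,0,0,0],[1,0.144,0.026,0,0,0,0],[1,0.192,0.035,0,0,0,0],[1,0.24,0.044,0,0,0,0],[1,0.288,0.052,0,0,0,0],[1,0.336,0.061,0,0,0,0],[1,0.384,0.07,0,0,0,0]]'; python3 go.py .496 .3225 .21 -11.5
```

```text
time: 1.7
ee_pos: [0.4463, 0.1989, 0.211]
tool_rot: [-0.001, 0.773, 0.635, 0.0]
wrist_force: [0.3, -0.6, -0.5]
gripper_width: 0.0853
p [0.4463 0.1989 0.211 ] F [ 0.25 -0.61 -0.47] w 0.0853 t 1.7
shift [0.1309 0.0247 0.0012] turn [-0.0008 -0.0015  0.005 ] dist 0.133 j [ 0.3  -0.05  1.51  0.    1.68  0.5 ]
```

Go above the filter and down to z≈0.14 for a look.

```bash
python3 -m creep '[[1,0.045,0.008,0,0,0,0],[1,0.088,0.0165,0,0,0,0],[1,0.131,0.0247,0,0,0,0],[1,0.131,0.0247,0.04,0,0,0],[1,0.131,0.0247,0.08,0,0,0],[1,0.131,0.0247,0.08,0,0,0],[1,0.131,0.0247,0.08,0,0,0]]'; python3 go.py .496 .3225 .055 -11.5
python3 - <<'E'
from rig import eyes
import cv2,numpy as np
for n in("scene","top"):
    c=eyes.camera(n); np.savez(f"{n}1.npz",**c)
a=np.load("scene1.npz")["pixels"][180:350,330:470]; b=np.load("top1.npz")["pixels"][190:360,80:250]
f=lambda i:cv2.resize(i,None,fx=2.5,fy=2.5,interpolation=cv2.INTER_CUBIC)
cv2.imwrite("pics/l1.png",np.hstack([f(a),f(b)]))
E
```

```text
time: 2.4
ee_pos: [0.4953, 0.3224, 0.1304]
tool_rot: [-0.001, 0.773, 0.635, -0.001]
wrist_force: [0.1, 0.2, 0.7]
gripper_width: 0.0854
p [0.4953 0.3224 0.1304] F [0.07 0.17 0.65] w 0.0854 t 2.4
shift [0.0003 0.0009 0.0754] turn [-0.003   0.0003  0.005 ] dist 0.075 j [0.48 0.21 1.4  0.   1.54 0.68]
```

View pics/l1.png

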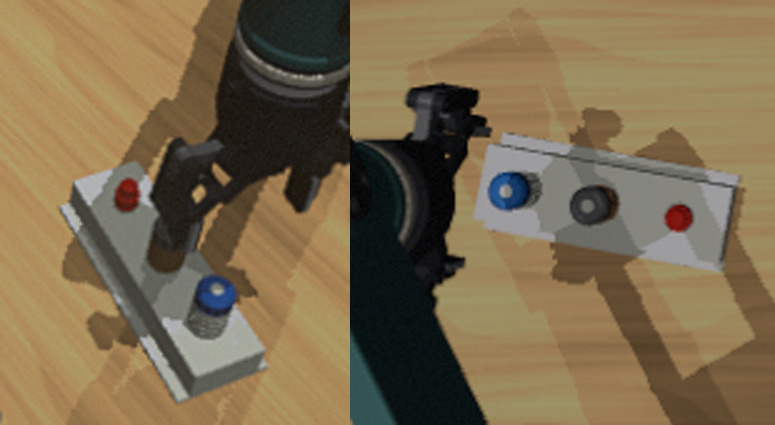

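```bash
python3 - <<'E'
from h import *
t=load("top",1);s=load("scene",1)
a=s["pixels"].copy();b=t["pixels"].copy()
for z in(.055,.082,.116,.13):
    P=[.4953,.3224,z]; print(proj(s,P),proj(t,P))
    for im,c in((a,s),(b,t)):
        u,v=proj(c,P); cv2.circle(im,(int(round(u)),int(round(v))),1,(0,255,255),-1)
f=lambda i:cv2.resize(i,None,fx=2.5,fy=2.5,interpolation=cv2.INTER_CUBIC)
cv2.imwrite("pics/l2.png",np.hstack([f(a[180:350,330:470]),f(b[190:360,80:250])]))
E
```

```text
[414.00606334 303.38959033] [146.5016979  266.19880943]
[416.59928692 295.33816203] [142.10324883 266.67081689]
[420.01844977 284.67362809] [136.16841499 267.30721419]
[421.47876155 280.10183419] [133.5849201  267.58407073]
```

View pics/l2.png

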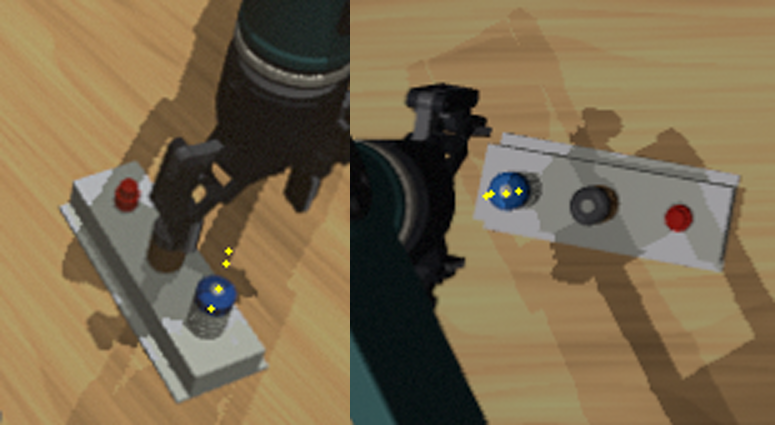

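```bash
python3 -m creep '[[1,0,0.001,0.03,0,0,0],[1,0,0.001,0.055,0,0,0],[1,0,0.001,0.075,0,0,0],[1,0,0.001,0.075,0,0,0],[1,0,0.001,0.075,0,0,0]]'; python3 go.py .496 .3225 .055 -11.5
python3 - <<'E'
from rig import eyes
import cv2,numpy as np
for n in("scene","top"):
    c=eyes.camera(n); np.savez(f"{n}2.npz",**c)
a=np.load("scene2.npz")["pixels"][200:350,340:470]; b=np.load("top2.npz")["pixels"][200:350,80:210]
f=lambda i:cv2.resize(i,None,fx=3,fy=3,interpolation=cv2.INTER_CUBIC)
cv2.imwrite("pics/l3.png",np.hstack([f(a),f(b)]))
E
```

```text
time: 3.0
ee_pos: [0.5, 0.3238, 0.0619]
tool_rot: [0.0, 0.773, 0.634, 0.005]
wrist_force: [-0.5, -0.8, -0.2]
gripper_width: 0.0858
p [0.5    0.3238 0.0619] F [-0.46 -0.81 -0.21] w 0.0858 t 3.0
shift [-0.0021 -0.0037  0.0068] turn [ 0.006  -0.0069  0.0043] dist 0.008 j [0.48 0.25 1.48 0.   1.4  0.67]
```

View pics/l3.png

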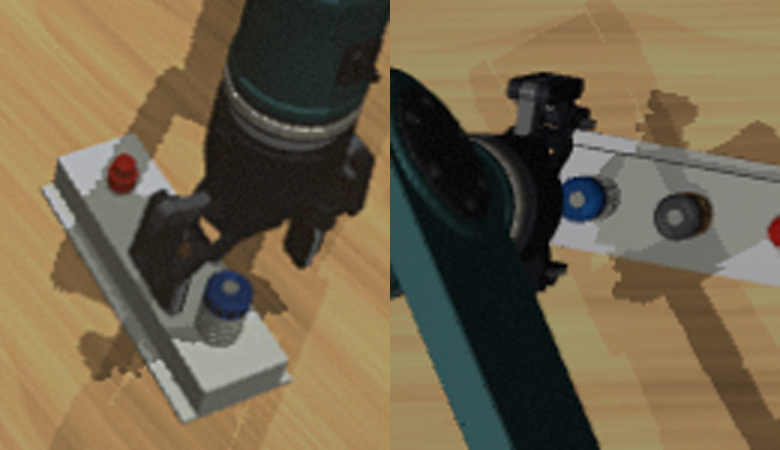

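```bash
python3 -m creep '[[1,-0.002,-0.003,0.007,0,0,0],[1,-0.002,-0.003,0.007,0,0,0],[1,-0.002,-0.003,0.007,0,0,0]]'; python3 go.py .496 .3225 .055 -11.5;  python3 -m creep '[[1,0,0,0,0,0,0]]'; python3 go.py .496 .3225 .055 -11.5
```

```text
time: 3.4
ee_pos: [0.4972, 0.3228, 0.0558]
tool_rot: [0.0, 0.773, 0.634, 0.006]
wrist_force: [-0.5, -0.4, 0.6]
gripper_width: 0.0856
p [0.4972 0.3228 0.0558] F [-0.48 -0.44  0.63] w 0.0856 t 3.4
shift [-0.0006 -0.0011  0.0008] turn [ 0.0076 -0.0083  0.0044] dist 0.001 j [0.48 0.25 1.5  0.   1.38 0.68]
time: 3.5
ee_pos: [0.4972, 0.3229, 0.056]
tool_rot: [0.0, 0.773, 0.634, 0.006]
wrist_force: [0.0, -0.5, -0.2]
gripper_width: 0.0852
p [0.4972 0.3229 0.056 ] F [ 0.01 -0.5  -0.18] w 0.0852 t 3.5
shift [-0.0006 -0.0011  0.001 ] turn [ 0.0078 -0.0084  0.0046] dist 0.002 j [0.48 0.25 1.5  0.   1.38 0.68]
```

```bash
python3 -m creep '[[1,0,-0.001,0.001,0.008,-0.008,0],[1,0,-0.001,0.001,0.008,-0.008,0],[1,0,-0.001,0.001,0.008,-0.008,0]]'; python3 go.py .496 .3225 .055 -11.5
```

```text
time: 3.8
ee_pos: [0.4963, 0.3231, 0.0548]
tool_rot: [-0.0, 0.773, 0.634, -0.0]
wrist_force: [0.2, -0.2, -0.4]
gripper_width: 0.0856
p [0.4963 0.3231 0.0548] F [ 0.23 -0.22 -0.43] w 0.0856 t 3.8
shift [-0.0007 -0.0002 -0.0002] turn [-0.0004 -0.0002  0.0046] dist 0.001 j [0.48 0.26 1.49 0.   1.39 0.68]
```

```bash
python3 -m creep '[[0.2,0,0,0,0,0,0],[0.2,0,0,0,0,0,0],[0.2,0,0,0,0,0,0],[0.2,0,0,0,0,0,0],[0.2,0,0,0,0,0,0],[0.2,0,0,0,0,0,0],[0.2,0,0,0,0,0,0],[0.2,0,0,0,0,0,0]]'; python3 go.py .496 .3225 .055 -11.5
```

```text
time: 4.6
ee_pos: [0.4966, 0.3233, 0.0553]
tool_rot: [-0.0, 0.773, 0.634, 0.0]
wrist_force: [-0.3, -0.9, 2.3]
gripper_width: 0.0265
p [0.4966 0.3233 0.0553] F [-0.27 -0.89  2.28] w 0.0265 t 4.6
shift [-0.0009 -0.0004  0.0003] turn [ 0.0003 -0.0008  0.0046] dist 0.001 j [0.48 0.26 1.49 0.   1.39 0.68]
```

```bash
cat > look.py <<'E'
import sys,cv2,numpy as np
from rig import eyes
k=sys.argv[1]; a=list(map(int,sys.argv[2:6])); b=list(map(int,sys.argv[6:10]))
o=[]
for n,r in(("scene",a),("top",b)):
    c=eyes.camera(n); np.savez(f"{n}{k}.npz",**c)
    i=c["pixels"][r[1]:r[3],r[0]:r[2]]; o.append(cv2.resize(i,(390,int(390*i.shape[0]/i.shape[1])),interpolation=cv2.INTER_CUBIC))
h=max(i.shape[0] for i in o)
cv2.imwrite(f"pics/v{k}.png",np.hstack([cv2.copyMakeBorder(i,0,h-i.shape[0],0,0,cv2.BORDER_CONSTANT) for i in o]))
E
python3 look.py 3 340 200 470 350 80 200 210 350
```

```text
(no output)
```

View pics/v3.png

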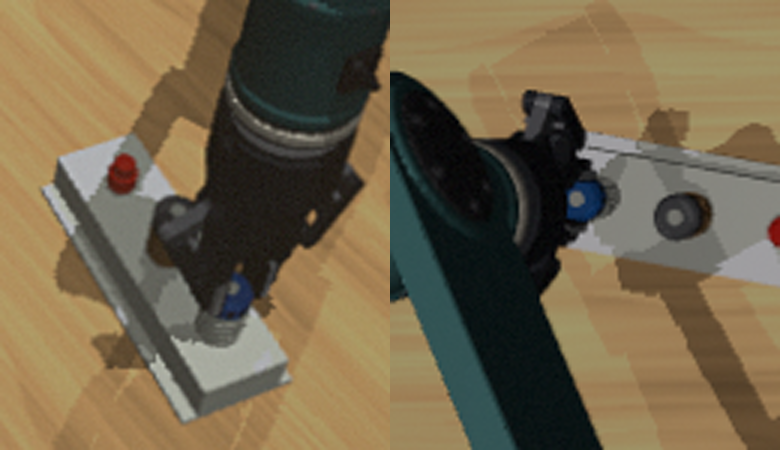

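```bash
python3 -m creep '[[0,0,0,-0.015,0,0,0],[0,0,0,-0.035,0,0,0],[0,0,0,-0.065,0,0,0],[0,0,0,-0.1,0,0,0],[0,0,0,-0.135,0,0,0],[0,0,0,-0.165,0,0,0],[0,0,0,-0.165,0,0,0],[0,0,0,-0.165,0,0,0]]'; python3 go.py .5766 -.0742 .22 -11.5; python3 look.py 4 340 150 490 350 50 200 210 350
```

```text
time: 5.5
ee_pos: [0.4965, 0.3232, 0.221]
tool_rot: [-0.0, 0.773, 0.634, 0.001]
wrist_force: [0.3, -0.1, -2.5]
gripper_width: 0.0265
p [0.4965 0.3232 0.221 ] F [ 0.28 -0.06 -2.52] w 0.0265 t 5.5
shift [-0.3742  0.156   0.0006] turn [ 0.0012 -0.0015  0.0046] dist 0.405 j [0.48 0.18 1.25 0.   1.71 0.68]
```

View pics/v4.png

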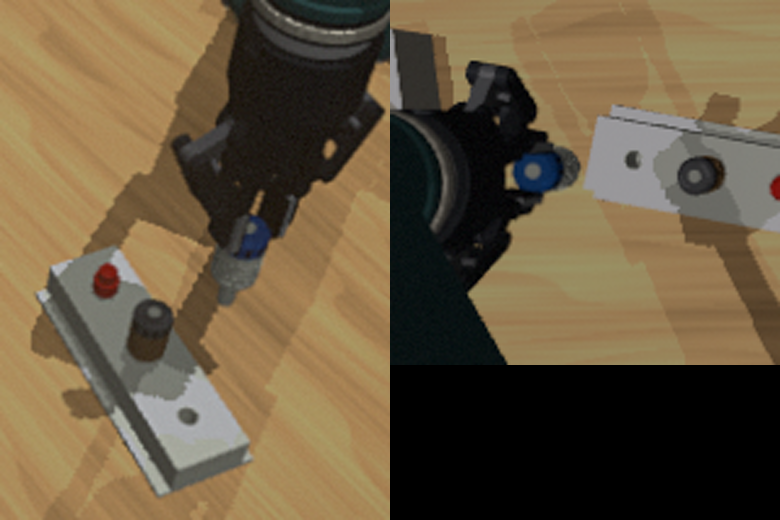

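```bash
python3 -m creep '[[0,-0.02,0.008,0,0,0,0],[0,-0.06,0.025,0,0,0,0],[0,-0.105,0.044,0,0,0,0],[0,-0.15,0.062,0,0,0,0],[0,-0.195,0.081,0,0,0,0],[0,-0.24,0.1,0,0,0,0],[0,-0.285,0.119,0,0,0,0],[0,-0.33,0.137,0,0,0,0]]'; python3 go.py .5766 -.0742 .22 -11.5
```

```text
time: 6.4
ee_pos: [0.5646, -0.0295, 0.2158]
tool_rot: [-0.002, 0.773, 0.634, -0.003]
wrist_force: [0.8, 0.6, -0.0]
gripper_width: 0.0263
p [ 0.5646 -0.0295  0.2158] F [ 0.79  0.61 -0.04] w 0.0263 t 6.4
shift [-0.0416  0.0204 -0.0043] turn [-0.0072  0.0017  0.0046] dist 0.046 j [-0.15  0.13  1.32 -0.    1.7   0.04]
```

```bash
python3 -m creep '[[0,-0.025,0.012,-0.004,-0.004,0.001,0],[0,-0.042,0.0204,0.0,-0.007,0.002,0],[0,-0.042,0.0204,0.018,-0.007,0.002,0],[0,-0.042,0.0204,0.018,-0.007,0.002,0],[0,-0.042,0.0204,0.018,-0.007,0.002,0],[0,-0.042,0.0204,0.018,-0.007,0.002,0]]'; python3 go.py .5766 -.0742 .197 -11.5;python3 look.py 5 230 80 330 220 290 140 430 290
```

```text
time: 7.0
ee_pos: [0.5764, -0.0737, 0.198]
tool_rot: [-0.0, 0.772, 0.635, 0.0]
wrist_force: [0.1, 0.4, 0.4]
gripper_width: 0.0266
p [ 0.5764 -0.0737  0.198 ] F [0.07 0.36 0.42] w 0.0266 t 7.0
shift [-0.0005  0.0003  0.001 ] turn [-0.     -0.0005  0.0061] dist 0.001 j [-0.23  0.16  1.32  0.    1.66 -0.03]
```

View pics/v5.png

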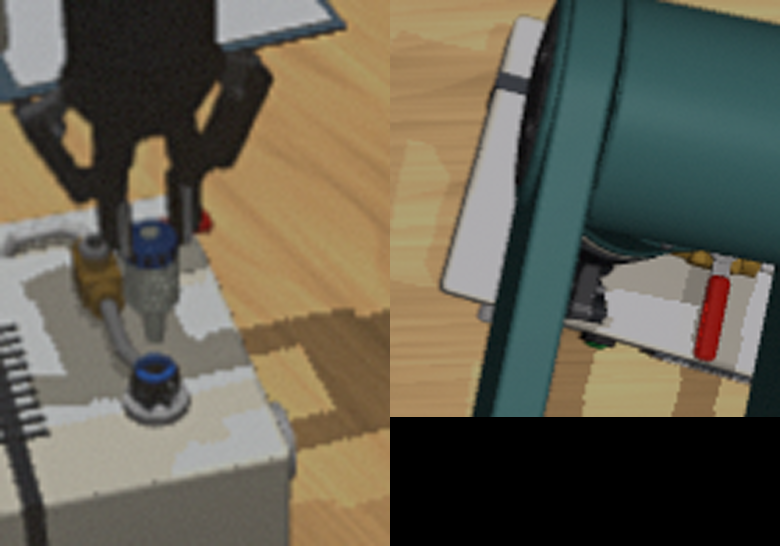

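```bash
python3 - <<'E'
from h import *
o=[]
for n,k,r in(("scene",4,(340,150,490,350)),("top",4,(50,200,210,350)),("scene",5,(230,80,330,220))):
    c=load(n,k)
    i=c["pixels"]
    if n=="top": R=(90,255,130,285)
    elif k==4: R=(415,225,455,270)
    else: R=(255,130,285,190)
    i=i[R[1]:R[3],R[0]:R[2]]; o.append(cv2.resize(i,None,fx=10 if k==4 else 10,fy=10,interpolation=cv2.INTER_CUBIC)); print(R,o[-1].shape)
    cv2.imwrite(f"pics/z{n}{k}.png",o[-1])
E
```

```text
(415, 225, 455, 270) (450, 400, 3)
(90, 255, 130, 285) (300, 400, 3)
(255, 130, 285, 190) (600, 300, 3)
```

View pics/zscene4.png

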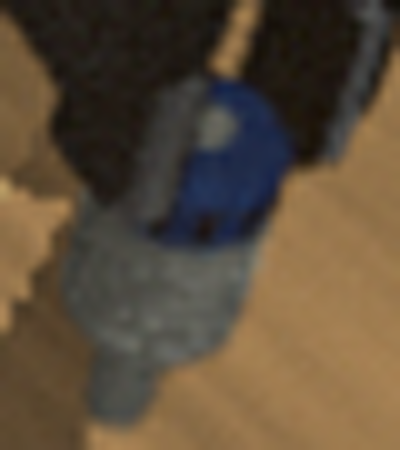

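View pics/ztop4.png

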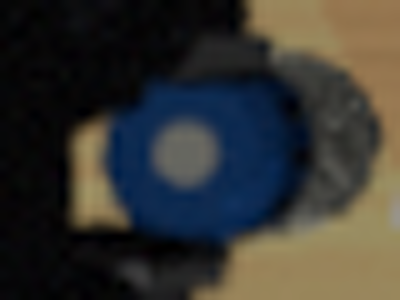

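View pics/zscene5.png

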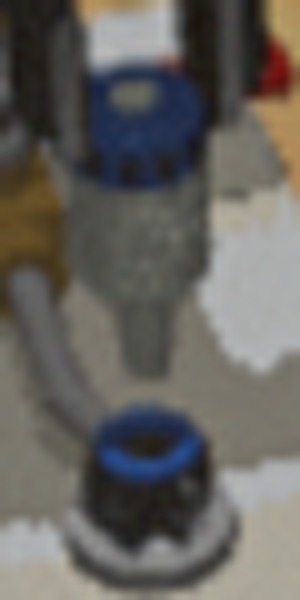

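```bash
python3 - <<'E'
from h import *
t=load("top",4);s=load("scene",4);s5=load("scene",5)
st=(435.85,237.25);tt=(107.95,269.95)
print("cap4",tri(t,tt,s,st),plane(t,*tt,.248),plane(s,*st,.248),"vs .4965 .3232")
T=np.array([.4965,.3232]);
for z in(.174,.248): print("proj TCP axis4",z,proj(s,[*T,z]),proj(t,[*T,z]))
T=[.5764,-.0737]
for z in(.13,.151,.225): print("proj TCP axis5",z,proj(s5,[*T,z]))
print("meas5 spot",plane(s5,267.95,139.05,.225),"stem",plane(s5,269.45,166.15,.151))
print("stem4",plane(s,426.2,265.05,.174))
E
```

```text
cap4 (array([0.49529197, 0.32304684, 0.24734425]), [np.float64(0.0007827428982045241), np.float64(0.000782742898204464)]) [0.49590401 0.32221565 0.248     ] [0.49506255 0.32375515 0.248     ] vs .4965 .3232
proj TCP axis4 0.174 [426.09355579 265.60572297] [124.42561452 267.82860823]
proj TCP axis4 0.248 [434.96777383 237.40065041] [107.33972838 269.57868904]
proj TCP axis5 0.13 [269.55390073 173.74431795]
proj TCP axis5 0.151 [269.17410724 166.50147405]
proj TCP axis5 0.225 [267.75336891 139.30432305]
meas5 spot [ 0.57561837 -0.0742202   0.225     ] stem [ 0.57529375 -0.07438257  0.151     ]
stem4 [0.4954996  0.32240929 0.174     ]
```

```bash
python3 go.py .5775 -.0738 .181
```

```text
p [ 0.5767 -0.0739  0.1987] F [-0.04  0.12 -1.15] w 0.0265 t 7.1
shift [0.0002 0.0007 0.0177] turn [ 0.0013 -0.0003  0.    ] dist 0.018 j [-0.23  0.16  1.32  0.    1.66 -0.03]
```

```bash
python3 -m creep '[[0,0,0.001,0.008,0,0,0],[0,0,0.001,0.017,0,0,0],[0,0,0.001,0.017,0,0,0],[0,0,0.001,0.017,0,0,0],[0,0,0.001,0.017,0,0,0]]'; python3 go.py .5775 -.0738 .175 -11.5;python3 look.py 6 250 125 290 195 290 140 430 290
```

```text
time: 7.6
ee_pos: [0.5777, -0.0741, 0.1817]
tool_rot: [0.0, 0.773, 0.635, 0.001]
wrist_force: [-0.3, -0.0, -0.7]
gripper_width: 0.0264
p [ 0.5777 -0.0741  0.1817] F [-0.29 -0.01 -0.7 ] w 0.0264 t 7.6
shift [ 0.0003 -0.0003  0.0067] turn [ 0.0013 -0.0003  0.0059] dist 0.007 j [-0.23  0.17  1.34  0.    1.63 -0.03]
```

View pics/v6.png

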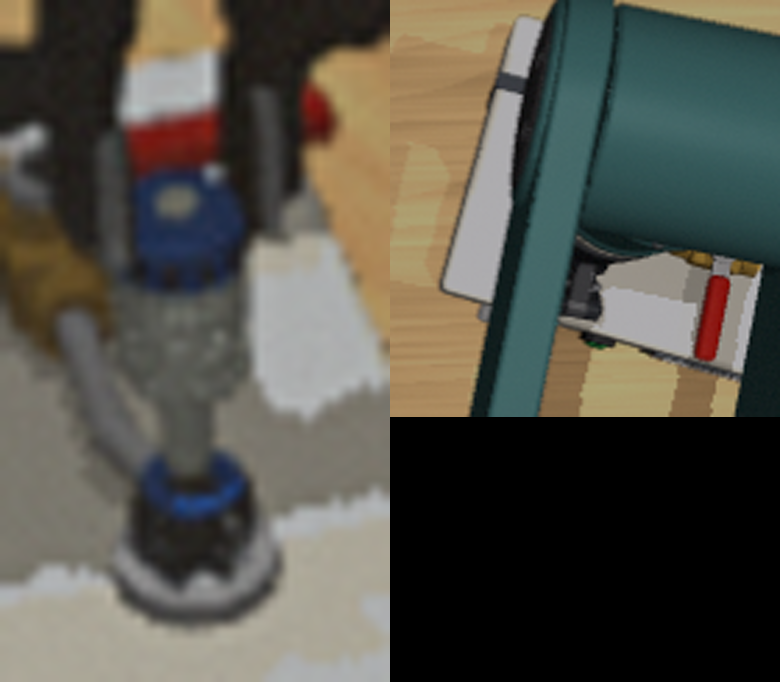

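```bash
python3 - <<'E'
from h import *
s=load("scene",6); i=s["pixels"]
h=cv2.cvtColor(i,cv2.COLOR_BGR2HSV)
for k in(0,5,6):
    I=load("scene",k)["pixels"];H=cv2.cvtColor(I,cv2.COLOR_BGR2HSV); m=cv2.inRange(H,(100,110,40),(125,255,255))[168:183,260:282]
    print(k,np.argwhere(m.any(0)).ravel()[[0,-1]]+260,np.argwhere(m.any(1)).ravel()[[0,-1]]+168)
    if k in (0,6): print(H[170:180,262:278,1])
for r in range(164,174): print(r,i[r,260:280].sum(1)//3)
print(proj(s,[.5777,-.0741,.1347]),proj(s,[.5777,-.0741,.13]))
E
```

```text
0 [265 274] [171 177]
[[  2   2   3   7   4  25  57  61  58  34   1   3   4   1   6   4]
 [ 10   7   7  28  58 111 145 146 145 129  98  63   7   3   1   3]
 [  8   4  30 108 152 166 160 145 155 160 180 150  65   7   1   3]
 [ 26   8  81 165 175 152  77  49  48  88 162 182 127   4   4   1]
 [ 35  28 106 177 169  86  42  65 100  28 152 190 174  18   2   3]
 [ 35  41  76 182 181 154  94  79  69 127 175 183 166  12   3   1]
 [ 28  38  13 140 173 181 170 175 182 174 171 140  71  28   2   1]
 [  4  11  62  36 114 145 158 157 155 137 116  27  54  23   2   3]
 [  3   8  19  44  17  28  64  64  64  19  28  14  21  15   7   3]
 [  5   3  15  12  23  30  64  38  44  52  50  13   9   8   4   2]]
5 [265 274] [171 177]
6 [265 274] [172 177]
[[  0   3   8  15  24  19  22  16  20  22  34  29  33  31  29  27]
 [ 12  10   2  18  13  13  21  16  25  11  50  18  26  31  27  29]
 [  7   9  21  84 112  14  25  21  20  41 131 106  22  29  31  27]
 [ 34   3  54 123 140  54  18  28  33  48 139 145  80  30  31  31]
 [ 30  34  63 129 120  30  41  67  68   7 104 159 157   8  34  31]
 [ 28  37  30 127 134 114  5
[... 533 characters left out ...]
7 105 110 115 114 113 133
 171 175]
167 [ 96  96  89  96 115 114  87  77  82  80  75  77 116 118 116 115 115 115
 130 133]
168 [ 94 101  98  93 112 119  93  80  79  80  75  79 114 118 117 116 114 113
 115 114]
169 [ 85  93 101  98 103 114  95  79  80  79  76  75 112 121 116 120 117 116
 116 116]
170 [ 73  84  96 100 100 102  90  78  79  79  75  80 114 119 117 115 117 116
 115 117]
171 [ 74  70  85  96 102  93  74  77  83  80  78  68  73  95 111 118 115 116
 116 116]
172 [ 90  72  71  86  90  69  55  70  79  83  75  57  50  62  87 116 117 117
 118 116]
173 [ 95  87  70  72  71  55  49  57  68  69  59  47  44  48  59  95 116 118
 116 116]
[268.86999398 172.25374743] [268.95601797 173.85744766]
```

```bash
python3 go.py .5772 -.0737 .174 -11.5; python3 -m creep '[[0,0,-0.001,0.003,0,0,0],[0,0,-0.001,0.005,0,0,0],[0,0,-0.001,0.006,0,0,0],[0,0,-0.001,0.007,0,0,0],[0,0,-0.001,0.007,0,0,0]]'; python3 go.py .5772 -.0737 .172 -11.5
```

```text
p [ 0.5779 -0.0742  0.1821] F [-0.41  0.14 -0.45] w 0.0268 t 7.7
shift [ 0.0003 -0.0008  0.0081] turn [ 0.002  -0.0003  0.0059] dist 0.008 j [-0.23  0.17  1.34  0.    1.63 -0.03]
time: 8.2
ee_pos: [0.5768, -0.074, 0.1748]
tool_rot: [0.0, 0.773, 0.635, 0.001]
wrist_force: [-0.2, -0.0, -0.1]
gripper_width: 0.0269
p [ 0.5768 -0.074   0.1748] F [-0.2  -0.02 -0.06] w 0.0269 t 8.2
shift [0.0003 0.0004 0.0028] turn [ 0.0015 -0.0003  0.0059] dist 0.003 j [-0.23  0.17  1.36  0.    1.62 -0.03]
```

```bash
python3 -m creep '[[0,0,0,0.002,0,0,0],[0,0,0,0.003,0,0,0],[0,0,0,0.004,0,0,0],[0,0,0,0.005,0,0,0],[0,0,0,0.006,0,0,0],[0,0,0,0.006,0,0,0]]'; python3 go.py .5772 -.0737 .165 -11.5
```

```text
time: 8.8
ee_pos: [0.5773, -0.0741, 0.1702]
tool_rot: [0.001, 0.773, 0.635, 0.001]
wrist_force: [-1.3, 0.0, 4.3]
gripper_width: 0.0264
p [ 0.5773 -0.0741  0.1702] F [-1.34  0.04  4.25] w 0.0264 t 8.8
shift [ 0.0004 -0.0002  0.0052] turn [ 0.0038 -0.0002  0.0058] dist 0.005 j [-0.23  0.17  1.36  0.    1.61 -0.03]
```

```bash
python3 -m creep '[[0,0,0,0.002,0.002,0,0],[0,0,0,0.004,0.003,0,0],[0,0,0,0.005,0.003,0,0],[0,0,0,0.006,0.003,0,0],[0,0,0,0.007,0.003,0,0],[0,0,0,0.008,0.003,0,0]]'; python3 go.py .5772 -.0737 .165 -11.5
```

```text
time: 9.4
ee_pos: [0.578, -0.0743, 0.1655]
tool_rot: [0.002, 0.773, 0.635, 0.001]
wrist_force: [-2.7, -0.1, 12.6]
gripper_width: 0.0269
p [ 0.578  -0.0743  0.1655] F [-2.68 -0.1  12.6 ] w 0.0269 t 9.4
shift [ 0.0004 -0.0009  0.0005] turn [ 0.0047 -0.      0.0059] dist 0.001 j [-0.23  0.17  1.37  0.    1.6  -0.03]
```

```bash
python3 -m creep '[[0,0,-0.001,0.003,0.004,0,0],[0,0,-0.001,0.005,0.005,0,0],[0,0,-0.001,0.006,0.005,0,0],[0,0,-0.001,0.007,0.005,0,0],[0,0,-0.001,0.008,0.005,0,0],[0,0,-0.001,0.009,0.005,0,0]]'; python3 go.py .5772 -.0737 .155 -11.5
```

```text
time: 10.0
ee_pos: [0.5781, -0.0743, 0.161]
tool_rot: [0.002, 0.773, 0.635, 0.002]
wrist_force: [-0.9, -0.6, 12.0]
gripper_width: 0.0266
p [ 0.5781 -0.0743  0.161 ] F [-0.88 -0.57 12.03] w 0.0266 t 10.0
shift [ 0.0004 -0.0011  0.006 ] turn [0.0054 0.0003 0.0059] dist 0.006 j [-0.23  0.17  1.38 -0.    1.59 -0.03]
```

```bash
python3 -m creep '[[0,0,0,0.003,0.003,0,0],[0,0,0,0.005,0.005,0,0],[0,0,0,0.006,0.005,0,0],[0,0,0,0.007,0.005,0,0],[0,0,0,0.008,0.005,0,0],[0,0,0,0.008,0.005,0,0]]'; python3 go.py .5772 -.0737 .155 -11.5
```

```text
time: 10.6
ee_pos: [0.5783, -0.0744, 0.1563]
tool_rot: [0.001, 0.772, 0.635, 0.001]
wrist_force: [-4.0, 1.2, 11.0]
gripper_width: 0.0265
p [ 0.5783 -0.0744  0.1563] F [-3.98  1.19 11.01] w 0.0265 t 10.6
shift [ 0.0004 -0.0012  0.0013] turn [0.0029 0.0005 0.006 ] dist 0.002 j [-0.22  0.17  1.38 -0.    1.58 -0.03]
```

```bash
python3 -m creep '[[0,0,-0.001,0.003,0.003,0,0],[0,0,-0.001,0.004,0.003,0,0],[0,0,-0.001,0.005,0.003,0,0],[0,0,-0.001,0.006,0.003,0,0],[0,0,-0.001,0.006,0.003,0,0]]'; python3 go.py .5772 -.0737 .155 -11.5
```

```text
time: 11.1
ee_pos: [0.5781, -0.0744, 0.1551]
tool_rot: [0.002, 0.772, 0.635, 0.001]
wrist_force: [-3.5, 0.1, 14.6]
gripper_width: 0.0267
p [ 0.5781 -0.0744  0.1551] F [-3.48  0.05 14.64] w 0.0267 t 11.1
shift [ 0.0005 -0.001   0.0001] turn [0.0049 0.0009 0.006 ] dist 0.001 j [-0.22  0.17  1.39 -0.    1.58 -0.03]
```

```bash
python3 -m creep '[[0,0,0,0.004,0.003,0,0],[0,0,0,0.005,0.003,0,0],[0,0,0,0.006,0.003,0,0],[0,0,0,0.007,0.003,0,0]]'; python3 go.py .5772 -.0737 .155 -11.5
```

```text
time: 11.5
ee_pos: [0.5785, -0.0745, 0.155]
tool_rot: [0.003, 0.772, 0.635, 0.002]
wrist_force: [-9.3, 1.9, 25.3]
gripper_width: 0.0266
p [ 0.5785 -0.0745  0.155 ] F [-9.34  1.86 25.28] w 0.0266 t 11.5
shift [ 0.0006 -0.0014 -0.    ] turn [0.0069 0.0014 0.0061] dist 0.002 j [-0.22  0.17  1.39 -0.    1.57 -0.03]
```

```bash
python3 -m creep '[[0,0,-0.001,0,0.004,0,0],[0,0,-0.001,0,0.004,0,0],[0,0,-0.001,0,0.004,0,0]]'; python3 go.py .5772 -.0737 .155 -11.5; python3 look.py 7 240 115 300 200 290 140 430 290
```

```text
time: 11.8
ee_pos: [0.5777, -0.0743, 0.1552]
tool_rot: [0.002, 0.772, 0.635, 0.001]
wrist_force: [-0.6, 0.1, 4.9]
gripper_width: 0.0267
p [ 0.5777 -0.0743  0.1552] F [-0.57  0.12  4.95] w 0.0267 t 11.8
shift [ 0.0005 -0.0007  0.0002] turn [0.0037 0.0013 0.0061] dist 0.001 j [-0.22  0.17  1.39 -0.    1.58 -0.03]
```

View pics/v7.png

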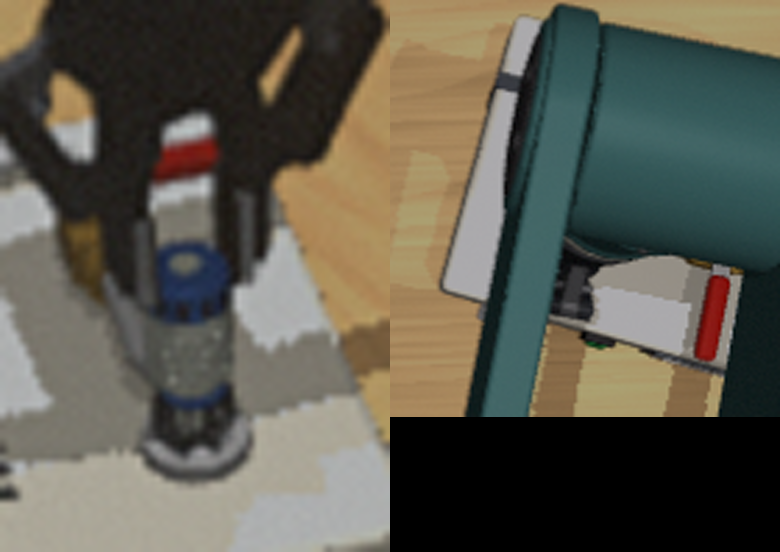

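```bash
python3 -m creep '[[1,0,0,0,0,0,0],[1,0,0,0,0,0,0],[1,0,0,0,0,0,0],[1,0,0,0,0,0,0],[1,0,0,0,0,0,0],[1,0,0,0,0,0,0],[1,0,0,0,0,0,0]]'; python3 go.py .5772 -.0737 .155 -11.5
python3 -m creep '[[1,0,0,-0.02,0,0,0],[1,0,0,-0.045,0,0,0],[1,0,0,-0.075,0,0,0],[1,0,0,-0.075,0,0,0],[1,0,0,-0.075,0,0,0]]'; python3 look.py 8 240 85 300 200 290 140 430 290;  python3 go.py .5 -.12 .23
```

```text
time: 12.6
ee_pos: [0.5778, -0.0744, 0.1552]
tool_rot: [0.002, 0.772, 0.635, 0.001]
wrist_force: [-0.5, 0.6, -0.0]
gripper_width: 0.0854
p [ 0.5778 -0.0744  0.1552] F [-0.5   0.65 -0.01] w 0.0854 t 12.6
shift [ 0.0005 -0.0007  0.0002] turn [0.0035 0.0014 0.0062] dist 0.001 j [-0.22  0.17  1.39 -0.    1.58 -0.03]
time: 13.1
ee_pos: [0.578, -0.0743, 0.2312]
tool_rot: [0.003, 0.772, 0.635, 0.001]
wrist_force: [-0.3, -0.7, -0.3]
gripper_width: 0.0855
p [ 0.5769 -0.0741  0.2287] F [ 0.24  0.3  -0.37] w 0.0852 t 13.2
shift [-0.0599 -0.0666 -0.0013] turn [ 0.0011  0.0013 -0.    ] dist 0.09 j [-0.22  0.15  1.26 -0.    1.72 -0.03]
```

View pics/v8.png

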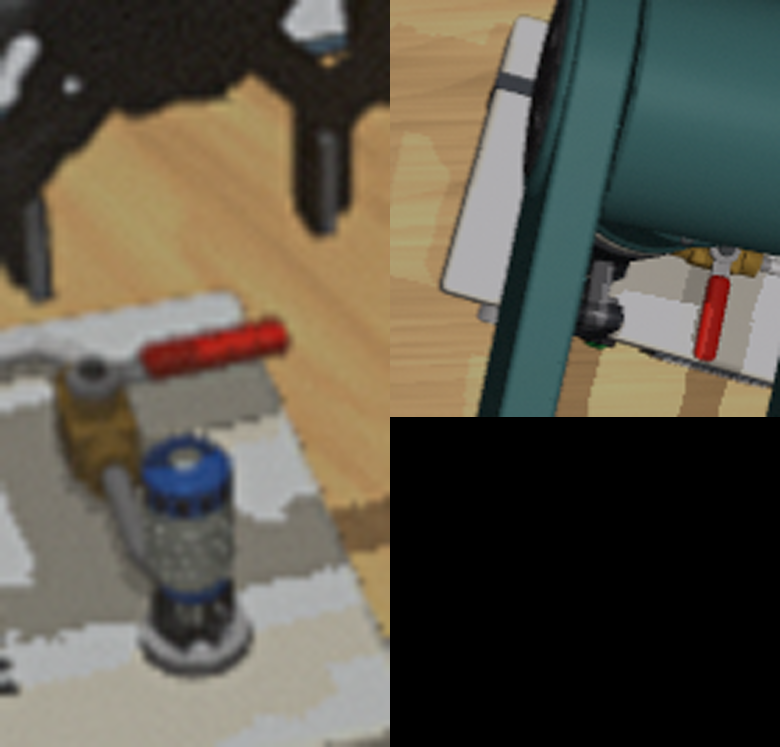

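```bash
python3 - <<'E'
from h import *
s=load("scene",8)
for z in(.180,.182,.184): print(z,proj(s,[.5763,-.0742,z]))
E
python3 go.py .511 -.143 .22 -12.5
```

```text
0.18 [268.55396117 156.02260445]
0.182 [268.51582389 155.29484913]
0.184 [268.47759069 154.5651455 ]
p [ 0.5769 -0.0741  0.2287] F [ 0.24  0.3  -0.37] w 0.0852 t 13.2
shift [-0.0803 -0.0514  0.0087] turn [0.0011 0.0013 0.0235] dist 0.096 j [-0.22  0.15  1.26 -0.    1.72 -0.03]
```

```bash
python3 -m creep '[[0,-0.025,-0.022,0,0,0,0],[0,-0.055,-0.045,0,0,0,0],[0,-0.082,-0.05,0,0,0,0],[0,-0.082,-0.05,0,0,0,0],[0,-0.082,-0.05,0,0,0,0],[0,-0.082,-0.05,0,0,0,0],[0,-0.082,-0.05,0,0,0,0],[0,-0.082,-0.05,0,0,0,0]]';python3 go.py .511 -.143 .136 -12.5
```

```text
time: 14.0
ee_pos: [0.5124, -0.1442, 0.2285]
tool_rot: [0.001, 0.772, 0.636, -0.0]
wrist_force: [-0.5, 0.5, -0.3]
gripper_width: -0.0002
p [ 0.5124 -0.1442  0.2285] F [-0.52  0.53 -0.33] w -0.0002 t 14.0
shift [ 0.001  -0.0016  0.0925] turn [0.0007 0.0011 0.0249] dist 0.093 j [-0.38  0.04  1.38 -0.    1.71 -0.19]
```

```bash
python3 - <<'E'
from h import *
from scipy import ndimage as N
s=load("scene",8)
print(proj(s,[.5777,-.0741,.1817+.027]),proj(s,[.5778,-.0744,.1552+.027]))
for k,r in((5,(262,134,276,145)),(6,(261,140,276,151)),(7,(261,150,276,161)),(8,(261,150,276,161))):
    I=load("scene",k)["pixels"];x0,y0,x1,y1=r
    c=I[y0:y1,x0:x1].astype(float); w=np.clip(c[...,2]-60,0,None)*(np.abs(c[...,0]-c[...,2])<45)
    l,n=N.label(w>0); 
    for j in range(1,n+1):
        if (l==j).sum()>4:
            cy,cx=N.center_of_mass(w,l,j); print(k,(l==j).sum(),cx+x0,cy+y0)
E
```

```text
[267.44704102 145.64240549] [267.85995015 155.41728209]
5 44 267.3192868719611 134.98419773095625
5 12 267.8448844884488 139.02310231023102
6 16 261.3577235772358 146.9430894308943
6 5 271.3125 142.07638888888889
6 12 267.6142433234421 145.22551928783383
7 24 261.6666666666667 155.89333333333335
7 24 267.6409574468085 150.63741134751774
7 13 267.9736842105263 154.99415204678363
8 63 269.6123578235475 151.55425760836152
8 13 267.93288590604027 155.25279642058166
```

```bash
python3 -m creep '[[0,0.001,-0.001,0.03,0,0,0.02],[0,0.001,-0.001,0.06,0,0,0.02],[0,0.001,-0.001,0.08,0,0,0.02],[0,0.001,-0.001,0.092,0,0,0.02],[0,0.001,-0.001,0.092,0,0,0.02],[0,0.001,-0.001,0.092,0,0,0.02]]';python3 go.py .511 -.143 .136 -12.5; python3 look.py 9 230 60 320 200 330 160 450 290
```

```text
time: 14.6
ee_pos: [0.5122, -0.1431, 0.1373]
tool_rot: [0.001, 0.778, 0.628, 0.0]
wrist_force: [-0.0, 0.2, 0.2]
gripper_width: 0.0
p [ 0.5122 -0.1431  0.1373] F [-0.01  0.16  0.17] w 0.0 t 14.6
shift [-0.0002 -0.0012  0.0013] turn [0.0018 0.0013 0.0053] dist 0.002 j [-0.38  0.07  1.53 -0.    1.53 -0.17]
```

View pics/v9.png

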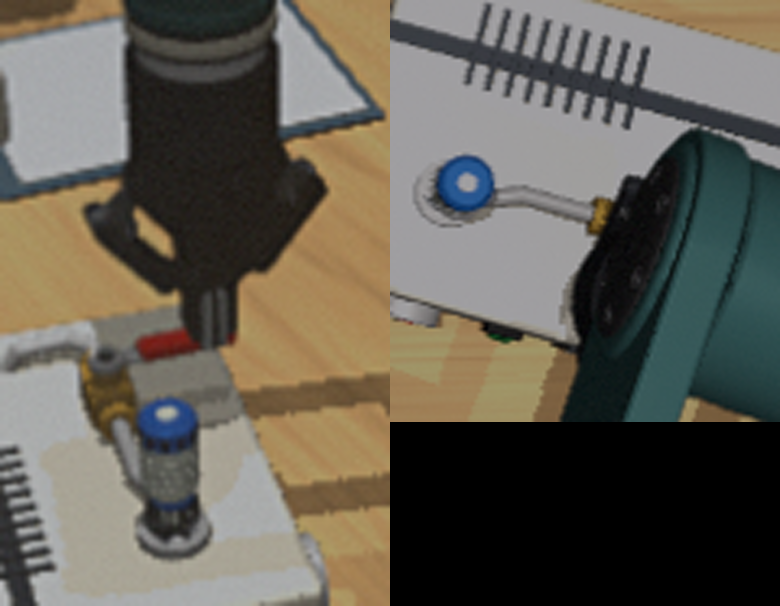

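```bash
cat > way.py <<'E'
import sys,numpy as np
from go import *
piv=np.array([.5557,-.1820]); rho,off=.050,float(sys.argv[2]) if len(sys.argv)>2 else .018
for th in map(float,sys.argv[1].split(",")):
    a=np.radians(th);u=np.array([np.cos(a),np.sin(a)]);t=np.array([-u[1],u[0]])
    c=piv+rho*u-off*t
    d,w=plan([*c,.136],th); print(th,d.round(4),w.round(3))
E
python3 way.py 167,173,179,185,191,197,203,209
```

```text
167.0 [-0.0099  0.0005  0.0023] [0.004 0.002 0.014]
173.0 [-0.0152 -0.0012  0.0023] [ 0.004  0.002 -0.091]
179.0 [-0.0207 -0.0023  0.0023] [ 0.004  0.002 -0.196]
185.0 [-0.0262 -0.0029  0.0023] [ 0.004  0.002 -0.3  ]
191.0 [-0.0318 -0.0028  0.0023] [ 0.003  0.002 -0.405]
197.0 [-0.0373 -0.0022  0.0023] [ 0.003  0.003 -0.51 ]
203.0 [-0.0428 -0.001   0.0024] [ 0.003  0.003 -0.615]
209.0 [-0.048   0.0007  0.0024] [ 0.003  0.003 -0.719]
```

```bash
python3 -m creep '[[0,-0.005,0,0.001,0,0,0.01],[0,-0.01,0,0.002,0,0,0.01],[0,-0.015,-0.001,0.002,0,0,-0.09],[0,-0.021,-0.002,0.002,0,0,-0.2],[0,-0.026,-0.003,0.002,0,0,-0.3],[0,-0.032,-0.003,0.002,0,0,-0.4],[0,-0.037,-0.002,0.002,0,0,-0.51],[0,-0.043,-0.001,0.002,0,0,-0.615]]';python3 way.py 203,209,215,221,227,233,239,245; python3 go.py .511 -.143 .136;python3 look.py 10 230 60 320 200 330 160 450 290
```

```text
time: 15.5
ee_pos: [0.5026, -0.186, 0.1368]
tool_rot: [0.003, 0.55, 0.835, -0.0]
wrist_force: [-0.1, 0.8, 0.4]
gripper_width: 0.0001
203.0 [0.001  0.0005 0.0008] [0.003 0.004 0.004]
209.0 [-0.0044 -0.0012  0.0008] [ 0.002  0.004 -0.1  ]
215.0 [-0.0098 -0.0022  0.0008] [ 0.002  0.005 -0.205]
221.0 [-0.0154 -0.0027  0.0008] [ 0.002  0.005 -0.31 ]
227.0 [-0.0209 -0.0026  0.0008] [ 0.002  0.005 -0.415]
233.0 [-0.0264 -0.002   0.0009] [ 0.002  0.005 -0.519]
239.0 [-0.0319 -0.0007  0.0009] [ 0.001  0.005 -0.624]
245.0 [-0.0371  0.0011  0.0009] [ 0.001  0.005 -0.729]
p [ 0.5026 -0.186   0.1368] F [-0.13  0.77  0.4 ] w 0.0001 t 15.5
shift [0.0362 0.0247 0.0007] turn [ 0.0027  0.0042 -0.    ] dist 0.044 j [-0.46  0.08  1.53 -0.    1.53 -0.87]
```

View pics/v10.png

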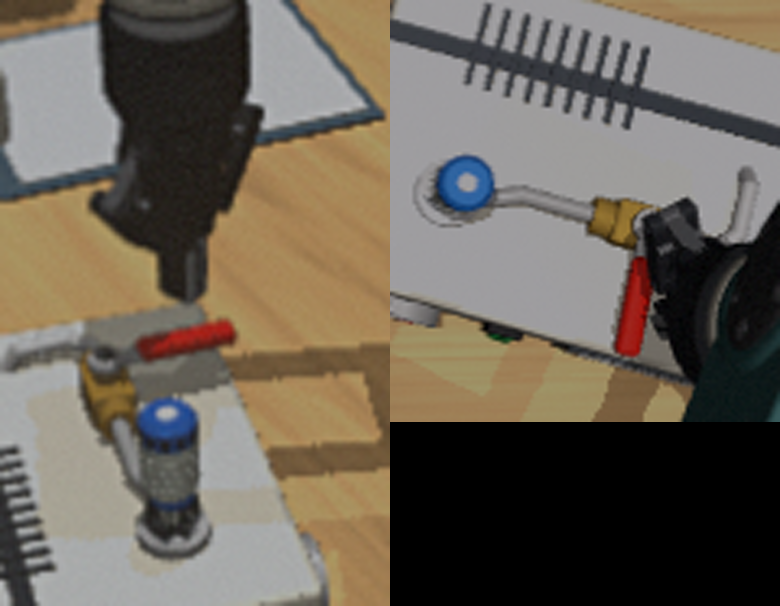

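```bash
python3 - <<'E'
from h import *
s=load("scene",9)
for z in(.11,.123,.137,.15): print(z,proj(s,[.5122,-.1431,z]),proj(s,[.5026,-.186,z]))
# lever endpoints red mask now vs initial in top
for k in(0,10):
    I=load("top",k)["pixels"]
    H=cv2.cvtColor(I,cv2.COLOR_BGR2HSV);m=cv2.inRange(H,(0,140,80),(6,255,255))|cv2.inRange(H,(172,140,80),(180,255,255))
    m[:,:380]=0;m[:,440:]=0;m[:215]=0;m[290:]=0
    ys,xs=np.nonzero(m); print(k,len(xs),xs.mean(),ys.mean(),cv2.fitLine(np.c_[xs,ys].astype(np.float32),cv2.DIST_L2,0,.01,.01).ravel())
E
```

```text
0.11 [278.15843298 154.10736928] [272.32574106 143.44539111]
0.123 [278.01053071 149.8077781 ] [272.13691202 139.17648257]
0.137 [277.84872075 145.10141378] [271.93050528 134.50628088]
0.15 [277.69607165 140.65912441] [271.73595533 130.10059335]
0 231 405.15584415584414 254.1991341991342 [ 2.0013560e-01 -9.7976822e-01  4.0515585e+02  2.5419913e+02]
10 218 404.7155963302752 255.3256880733945 [ 1.5507324e-01 -9.8790300e-01  4.0471561e+02  2.5532568e+02]
```

```bash
python3 - <<'E'
from h import *
s=load("scene",8)
for sg in(1,-1):
  for z in(.215,.228,.24,.25): print(sg,z,proj(s,[.578+sg*.048*.98,-.0743-sg*.048*.2,z]))
s=load("scene",7)
for sg in(1,-1):
  for z in(.141,.155,.165): print(sg,z,proj(s,[.578+sg*.021*.98,-.0743-sg*.021*.2,z]))
for k,r in((9,(255,110,300,155)),(7,(250,130,290,175))):
    I=load("scene",k)["pixels"][r[1]:r[3],r[0]:r[2]]
    I=np.clip(I.astype(float)*1.8,0,255).astype(np.uint8)
    cv2.imwrite(f"pics/y{k}.png",cv2.resize(I,None,fx=10,fy=10,interpolation=cv2.INTER_CUBIC))
E
```

```text
1 0.215 [245.16694917 148.60935562]
1 0.228 [244.69516526 143.60506889]
1 0.24 [244.25276887 138.9052555 ]
1 0.25 [243.87895235 134.92849484]
-1 0.215 [288.64994019 138.04100685]
-1 0.228 [288.5770946  133.05633723]
-1 0.24 [288.5086146 128.3772925]
-1 0.25 [288.45061951 124.41987614]
1 0.141 [259.50765016 172.42513915]
1 0.155 [259.15801682 167.54793599]
1 0.165 [258.90455419 164.00819231]
-1 0.141 [277.58996686 167.77456204]
-1 0.155 [277.41234336 162.89979382]
-1 0.165 [277.28352525 159.36249546]
```

View pics/y9.png

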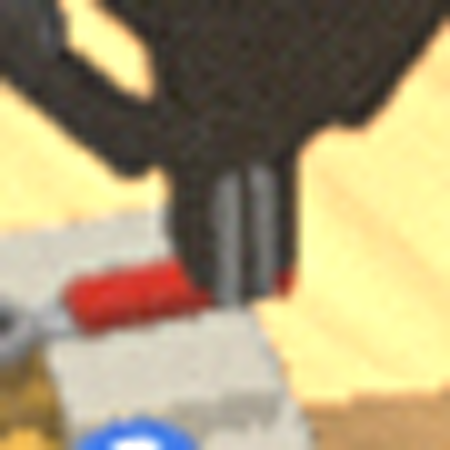

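View pics/y7.png

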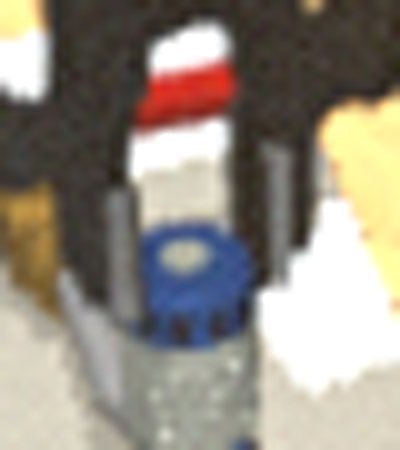

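```bash
python3 go.py .511 -.141 .137 -13
```

```text
p [ 0.5026 -0.1864  0.1367] F [-0.49 -0.03  0.34] w -0.0001 t 15.6
shift [ 0.0385  0.0254 -0.0004] turn [0.0038 0.0035 0.6271] dist 0.046 j [-0.46  0.08  1.53 -0.    1.53 -0.86]
```

```bash
python3 -m creep '[[0,0.008,0.005,-0.01,0,0,0.125],[0,0.016,0.01,-0.01,0,0,0.25],[0,0.024,0.016,-0.01,0,0,0.375],[0,0.032,0.021,-0.01,0,0,0.5],[0,0.0385,0.0255,-0.01,0.004,0.003,0.627],[0,0.0385,0.0255,-0.01,0.004,0.003,0.627],[0,0.0385,0.0255,-0.01,0.004,0.003,0.627]]'; python3 go.py .511 -.141 .107 -13
```

```text
time: 16.3
ee_pos: [0.5111, -0.1411, 0.1468]
tool_rot: [0.0, 0.782, 0.623, -0.0]
wrist_force: [0.5, 0.2, 0.6]
gripper_width: 0.0002
p [ 0.5111 -0.1411  0.1468] F [0.51 0.16 0.65] w 0.0002 t 16.3
shift [ 0.0001 -0.0001  0.0398] turn [0.0003 0.0009 0.0017] dist 0.04 j [-0.38  0.06  1.52 -0.    1.55 -0.15]
```

```bash
python3 -m creep '[[0,0,0,0.015,0,0,0],[0,0,0,0.028,0,0,0],[0,0,0,0.038,0,0,0],[0,0,0,0.038,0,0,0],[0,0,0,0.038,0,0,0]]'; python3 go.py .511 -.141 .107 -13;python3 look.py 11 230 60 320 200 330 160 450 290
```

```text
time: 16.8
ee_pos: [0.5107, -0.1411, 0.108]
tool_rot: [-0.0, 0.782, 0.623, -0.001]
wrist_force: [1.2, -0.4, 0.1]
gripper_width: -0.0003
p [ 0.5107 -0.1411  0.108 ] F [ 1.24 -0.37  0.06] w -0.0003 t 16.8
shift [0.0002 0.0003 0.001 ] turn [-0.0011  0.0007  0.0017] dist 0.001 j [-0.38  0.09  1.58 -0.    1.48 -0.15]
```

View pics/v11.png

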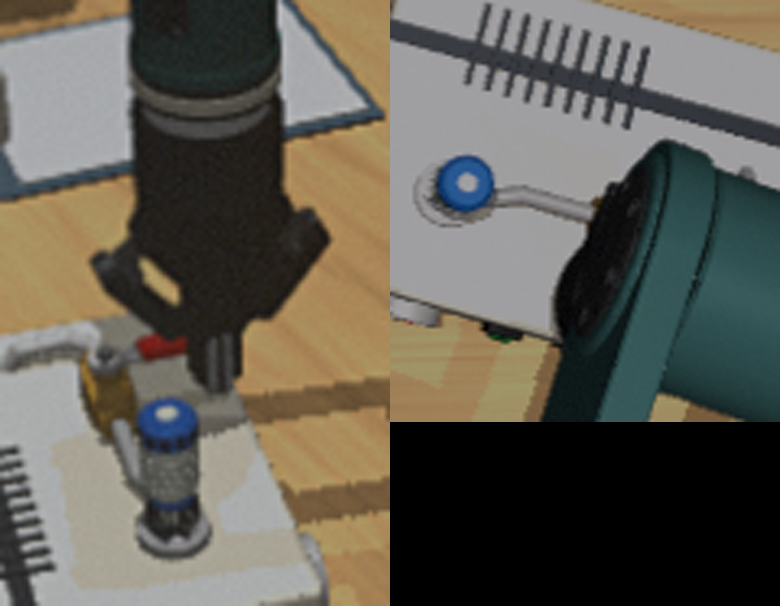

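```bash
sed -i 's/\.136\]/.107]/' way.py; python3 way.py 167,173,179,185,191,197,203,209
```

```text
167.0 [-0.0117  0.0023  0.0023] [0.001 0.001 0.002]
173.0 [-0.017   0.0007  0.0023] [ 0.001  0.001 -0.103]
179.0 [-0.0225 -0.0004  0.0023] [ 0.001  0.001 -0.208]
185.0 [-0.028  -0.0009  0.0023] [ 0.001  0.001 -0.312]
191.0 [-0.0336 -0.0008  0.0023] [ 0.001  0.001 -0.417]
197.0 [-0.0391 -0.0001  0.0023] [ 0.001  0.001 -0.522]
203.0 [-0.0445  0.0012  0.0023] [ 0.001  0.001 -0.627]
209.0 [-0.0498  0.003   0.0023] [ 0.001  0.001 -0.731]
```

```bash
python3 -m creep '[[0,-0.006,0.001,0.001,0,0,0],[0,-0.012,0.002,0.001,0,0,0],[0,-0.017,0.001,0.001,0,0,-0.1],[0,-0.0225,0,0.001,0,0,-0.21],[0,-0.028,-0.001,0.001,0,0,-0.31],[0,-0.0335,-0.001,0.001,0,0,-0.417]]';python3 way.py 191,197,203,209,215,221,227,233; python3 go.py .511 -.143 .107;python3 look.py 12 230 60 320 200 330 160 450 290
```

```text
time: 17.5
ee_pos: [0.5029, -0.1736, 0.1087]
tool_rot: [0.0, 0.634, 0.773, 0.001]
wrist_force: [-0.4, 3.1, 1.0]
gripper_width: -0.0004
191.0 [-0.0004  0.0003  0.0017] [ 0.001 -0.     0.004]
197.0 [-0.0057 -0.0014  0.0017] [ 0.001 -0.    -0.101]
203.0 [-0.0112 -0.0024  0.0017] [ 0.001  0.    -0.205]
209.0 [-0.0167 -0.0029  0.0017] [ 0.001  0.    -0.31 ]
215.0 [-0.0223 -0.0028  0.0017] [ 0.001  0.    -0.415]
221.0 [-0.0278 -0.0022  0.0017] [ 0.001  0.    -0.519]
227.0 [-0.0332 -0.0009  0.0017] [ 0.001  0.    -0.624]
233.0 [-0.0385  0.0009  0.0017] [ 0.001  0.    -0.729]
p [ 0.5029 -0.1736  0.1087] F [-0.42  3.14  0.99] w -0.0004 t 17.5
shift [0.0284 0.0139 0.0017] turn [ 0.0013 -0.0001  0.    ] dist 0.032 j [-0.44  0.09  1.57  0.    1.48 -0.64]
```

View pics/v12.png

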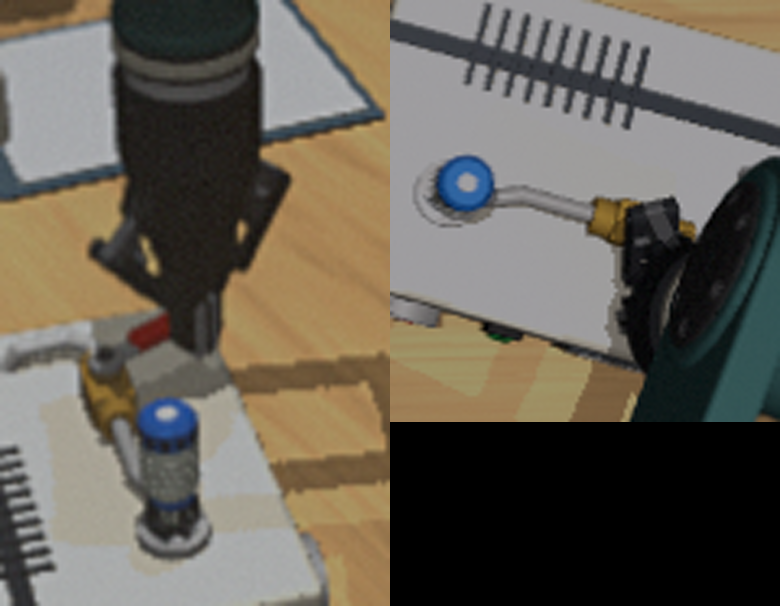

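The lever is now turning: 3 N of push, and it is visibly rotated. The filter still stands. I'll keep going.

```bash
python3 -m creep '[[0,-0.006,-0.001,0.001,0,0,-0.1],[0,-0.011,-0.0025,0.001,0,0,-0.2],[0,-0.017,-0.003,0.001,0,0,-0.31],[0,-0.022,-0.003,0.001,0,0,-0.415],[0,-0.028,-0.002,0.001,0,0,-0.52],[0,-0.033,-0.001,0.001,0,0,-0.624],[0,-0.0385,0.001,0.001,0,0,-0.73]]';python3 way.py 233,239,245,251,254,257,260; python3 go.py .511 -.143 .107
```

```text
time: 18.3
ee_pos: [0.5109, -0.2117, 0.1078]
tool_rot: [0.0, 0.318, 0.948, 0.0]
wrist_force: [-2.3, 2.8, 2.1]
gripper_width: -0.0001
233.0 [0.0001 0.0007 0.0008] [ 0.     0.    -0.003]
239.0 [-0.0053 -0.0009  0.0008] [ 0.     0.    -0.107]
245.0 [-0.0107 -0.0019  0.0008] [ 0.     0.    -0.212]
251.0 [-0.0163 -0.0024  0.0008] [ 0.     0.    -0.317]
254.0 [-0.019  -0.0024  0.0008] [ 0.     0.    -0.369]
257.0 [-0.0218 -0.0022  0.0008] [ 0.     0.    -0.421]
260.0 [-0.0246 -0.0019  0.0008] [ 0.     0.    -0.474]
p [ 0.5109 -0.2117  0.1078] F [-2.27  2.79  2.08] w -0.0001 t 18.3
shift [0.0414 0.0549 0.0008] turn [ 0.0002  0.0004 -0.    ] dist 0.069 j [-0.5   0.14  1.52  0.    1.48 -1.42]
```

```bash
python3 -m creep '[[0,-0.005,-0.001,0,0,0,-0.1],[0,-0.011,-0.002,0,0,0,-0.21],[0,-0.016,-0.0025,0,0,0,-0.31],[0,-0.019,-0.0025,0,0,0,-0.36],[0,-0.021,-0.0025,0,0,0,-0.38],[0,-0.022,-0.0025,0,0,0,-0.38]]';python3 way.py 251,254,257; python3 go.py .511 -.143 .107
```

```text
time: 18.9
ee_pos: [0.5228, -0.2253, 0.1077]
tool_rot: [-0.005, 0.135, 0.991, 0.002]
wrist_force: [-12.0, 7.0, 7.6]
gripper_width: 0.0
251.0 [0.0008 0.0017 0.0007] [ 0.001 -0.011  0.061]
254.0 [-0.0017  0.0006  0.0007] [ 0.002 -0.011  0.009]
257.0 [-0.0044 -0.0002  0.0006] [ 0.002 -0.011 -0.044]
p [ 0.5228 -0.2253  0.1077] F [-12.     6.97   7.57] w 0.0 t 18.9
shift [0.0333 0.0761 0.0012] turn [ 0.0018 -0.0108  0.    ] dist 0.083 j [-0.51  0.18  1.47 -0.    1.5  -1.81]
```

```bash
python3 -m creep '[[0,0.01,0,0,0,-0.01,0],[0,0.03,0,0,0,-0.01,0],[0,0.05,0,-0.02,0,-0.01,0],[0,0.06,0,-0.06,0,-0.01,0],[0,0.08,0,-0.1,0,-0.01,0],[0,0.12,0,-0.1,0,-0.01,0],[0,0.16,0,-0.1,0,-0.01,0],[0,0.16,0,-0.1,0,-0.01,0]]'; python3 go.py .511 -.143 .107;python3 look.py 13 210 90 320 220 300 140 470 290
```

```text
time: 19.7
ee_pos: [0.3665, -0.1821, 0.2101]
tool_rot: [-0.0, 0.137, 0.991, 0.0]
wrist_force: [0.7, -0.4, -0.1]
gripper_width: -0.0
p [ 0.3665 -0.1821  0.2101] F [ 0.74 -0.38 -0.07] w -0.0 t 19.7
shift [-0.1285  0.0767  0.1031] turn [ 0.0007 -0.0004  0.    ] dist 0.182 j [-0.6  -0.23  1.67  0.    1.7  -1.9 ]
```

View pics/v13.png

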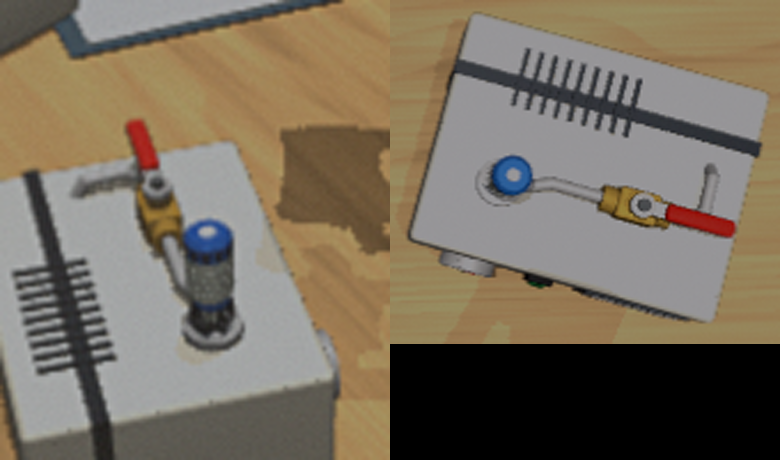

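```bash
python3 - <<'E'
from h import *
t=load("top",13);s=load("scene",13)
def lever(k):
    c=load("top",k);H=cv2.cvtColor(c["pixels"],cv2.COLOR_BGR2HSV);m=cv2.inRange(H,(0,140,80),(6,255,255))|cv2.inRange(H,(172,140,80),(180,255,255))
    m[:,:380]=0;m[:,460:]=0;m[:215]=0;m[290:]=0
    ys,xs=np.nonzero(m); P=np.array([plane(c,x,y,.141)[:2] for x,y in zip(xs,ys)]);mu=P.mean(0);v=np.linalg.svd(P-mu)[2][0]
    return mu,np.degrees(np.arctan2(v[1],v[0]))%180
print(lever(0),lever(13))
tt=blobs(t["pixels"],(100,110,50),(125,255,255),(330,200,370,240));ss=blobs(s["pixels"],(100,110,50),(125,255,255),(255,145,285,172))
print(tt,ss)
print("exp",proj(t,[.5767,-.0745,.182]),proj(s,[.5767,-.0745,.182]))
for n in("top","scene"):
    a,b=load(n,0)["pixels"],load(n,13)["pixels"]
for nm,r in(("used/plug",(120,235,250,305)),("roll/bottle",(150,120,275,190))):
    x0,y0,x1,y1=r;d=cv2.absdiff(load("top",0)["pixels"],t["pixels"])[y0:y1,x0:x1].max(2)>50;ys,xs=np.nonzero(d);print(nm,len(xs),(xs.min()+x0,xs.max()+x0) if len(xs) else "")
E
```

```text
(array([ 0.51007826, -0.17093979]), np.float64(165.89901032757908)) (array([ 0.54159263, -0.22559771]), np.float64(73.38288130279459))
[(np.int32(208), array([352.62019231, 216.20192308]), array([344, 208,  18,  17]))] [(np.int32(94), array([268.27659574, 157.57446809]), array([262, 152,  13,  12]))]
exp [353.27742366 216.57133037] [268.28313992 155.28571153]
used/plug 253 (np.int64(135), np.int64(156))
roll/bottle 0
```

```bash
python3 -c "
from rig import manip,observe
o=observe();print(o['time'],o['wrist_force'],o['joint_vel'].max());print(manip.job_done())"
```

```text
19.8 [ 0.05914524 -0.04964083 -0.20568589] 0.04631933737509918
the job is handed in; nothing more can be done
None
```

I fitted the new filter in the port, turned the valve lever fully open, and handed the job in at about 20 s with the arm clear of everything. The hand-in reports no verdict.

- **Filter:** The drag was 11–12 N. It stopped with the stem's end at 0.108 m, the level of the stop. The push on the wrist peaked at 25 N, and the pictures after letting go show the filter upright in the port.
- **Valve:** The push met the stop at about 14 N. In the top view the lever reads 253.4°, against 253.5° expected for fully open. It turned 87.5° (1.53 rad) from where it started, and it was not moved until the filter was home.
- **Bystanders:** Between the first and last top pictures, the holder area changed only where the new filter had stood. The bottle and paper roll area did not change.

**Disagreements:**
- The fingertips sat about 15 mm behind the TCP when shut, where `finger_overhang` puts them 14 mm ahead. The first lever push therefore passed over the lever without touching it, and I repeated it 30 mm lower.
- The filter was gripped near the top of its cap, for the same reason.
- The gripper read 26.5 mm on the 30 mm body.
- The lever's starting angle measured 2–3° off nominal shut.

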